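# Find the tired dish clamp and lock it out

## Task

One of the three spring clamps on the shaker plate has gone soft. Going from the robot's left to its right, press each steel tongue on its cross rib at mid-span with about 6 N for a second and see how far it gives, never loading any tongue beyond 12 N; then take the lock-out plug from its parking block and seat it fully home, upright, in the socket of the clamp that gave about twice as far as the others. Leave the dishes and the vial where they are.

Things in the scene. Friction and masses are not known exactly. Their poses are not given: they have to be found in the camera images.
- platform: fixed grey mounting plate with a rubber top, 270 x 360 mm, top 12 mm above the bench; origin at the centre of its underside, x away from the robot, y to the robot's left. Carries three clamps side by side, about 110 mm apart along its y (left, middle, right)
- leaf_a: spring-steel tongue of a clamp (a, b, c are not in order of place), a springy, level (within 1 mm) cantilever 120 x 24 x 3 mm, top 38 mm above the plate's rubber top; origin at the root, level with its top; runs along its -x to the free, upturned tip. Pressed at the rib it bends down about its root and springs back. At 6 N a sound one sinks 4 to 6 mm at the rib, the tired one about 11 mm
- press_a (a point): crest of the cross rib of that tongue, at mid-span 60 mm from the root; the rib is a round bar 24 mm long across the tongue (along y), its crest 4 mm above the tongue's top. The place to press straight down; it moves with the tongue
- socket_a (a point): centre of the mouth of the lock-out socket in that clamp's aluminium block: a round upright hole, 20 mm bore, 38 mm deep, in a block 46 x 46 mm whose top (this point) is 44 mm above the plate's rubber top; 83 mm from the rib crest along the tongue's +x
- leaf_b: spring-steel tongue of a clamp (a, b, c are not in order of place), a springy, level (within 1 mm) cantilever 120 x 24 x 3 mm, top 38 mm above the plate's rubber top; origin at the root, level with its top; runs along its -x to the free, upturned tip. Pressed at the rib it bends down about its root and springs back. At 6 N a sound one sinks 4 to 6 mm at the rib, the tired one about 11 mm
- press_b (a point): crest of the cross rib of that tongue, at mid-span 60 mm from the root; the rib is a round bar 24 mm long across the tongue (along y), its crest 4 mm above the tongue's top. The place to press straight down; it moves with the tongue
- socket_b (a point): centre of the mouth of the lock-out socket in that clamp's aluminium block: a round upright hole, 20 mm bore, 38 mm deep, in a block 46 x 46 mm whose top (this point) is 44 mm above the plate's rubber top; 83 mm from the rib crest along the tongue's +x
- leaf_c: spring-steel tongue of a clamp (a, b, c are not in order of place), a springy, level (within 1 mm) cantilever 120 x 24 x 3 mm, top 38 mm above the plate's rubber top; origin at the root, level with its top; runs along its -x to the free, upturned tip. Pressed at the rib it bends down about its root and springs back. At 6 N a sound one sinks 4 to 6 mm at the rib, the tired one about 11 mm
- press_c (a point): crest of the cross rib of that tongue, at mid-span 60 mm from the root; the rib is a round bar 24 mm long across the tongue (along y), its crest 4 mm above the tongue's top. The place to press straight down; it moves with the tongue
- socket_c (a point): centre of the mouth of the lock-out socket in that clamp's aluminium block: a round upright hole, 20 mm bore, 38 mm deep, in a block 46 x 46 mm whose top (this point) is 44 mm above the plate's rubber top; 83 mm from the rib crest along the tongue's +x
- plug_mid (a point): grey plastic lock-out plug, 40 g, upright in the park block: shank 16 mm diameter, 30 mm long, tapered foot; flange 30 mm diameter, 5 mm thick; round handle 20 mm diameter, 38 mm tall. This point: on its axis, half-way up the handle, 25 mm above the flange's underside, 55 above the foot, 20 below the top; z up its axis. Fully home, it is 25 mm above the socket's mouth
- park: fixed grey parking block on the bench, 70 x 70 mm and 36 mm tall, origin under its centre; the plug stands loosely in its 20 mm centre hole, flange resting on the block's top
- dish_1_mid (a point): loose closed culture dish, 90 mm diameter, 16 mm tall, on the bench (centre)
- dish_2_mid (a point): loose closed culture dish, 90 mm diameter, 16 mm tall, on the bench (centre)
- vial_mid (a point): loose small glass vial, 22 mm diameter, 34 mm tall, standing on the plate between two clamps (centre)

How it is judged:
By the outcome, as a careful person would: the job done as asked, in the order asked, and still so for the second after the job is handed in, with the robot touching nothing.
It also fails if it takes over 72 s, if anything falls off the work surface, if the arm or the gripper's body presses on something with over 40 N, if the wrist force passes 120 N, or if a joint passes its speed limit or range.

## Robot

A 6-joint arm with a two-finger parallel gripper is mounted at the origin on the work surface. World frame = base frame: x ahead of the robot, y to its left, z up, the work surface at z = 0. Lengths are in m, angles in rad, forces in N, time in s.
With the tool pointing down it reaches from about 0.35 to 0.975 m from the base axis. Payload 17.4 kg.
Tool frame: the origin (TCP) lies between the finger pads; the fingertips stand 19 mm ahead of it and the grasp point (between the pads) is the TCP; y points along the fingers, z is the direction in which the jaws open and shut, and the axes are right-handed (so a half turn about y gives the same grasp; the last joint's range is limited). The gripper opens to 85 mm and grips with 20 to 120 N. Pads are 22 mm wide; open, the fingers measure 114 mm over their backs; the gripper's body (76 mm by 85 mm) begins 54 mm behind the grasp point. The pads swing forward as they close: fully open they stand 13 mm farther back than shut.
Start: joints at [-1.286, 0.116, 1.442, -0, 1.584, -0.038], TCP at [0.214, -0.64, 0.25] pointing down, gripper open.
Joint ranges: [-2.83, 2.83], [-0.83, 2.19], [0.07, 2.5], [-1.14, 4.28], [0.01, 3], [-2.97, 2.97]. Speed limits (rad/s): [1.89, 1.89, 2.22, 3.14, 3.14, 3.14].

## Interface

Orientations are given as a rotation vector (axis times angle).
In Python, from bench import * gives the robot as it stands.
- The arm moves only by the tool apply_moves, never from a script. Its argument "motion" is a list of rows, each a list of 2 entries, a list of its own where there are three numbers: the shift along the tool's x, y, z in mm, then the turn, a rotation vector about the tool's x, y, z in units of 8 degrees (1.0 is 8 degrees). A call has 1 to 12 rows; each row shifts and turns the commanded pose from where the row before left it, along the tool's axes as they then stand; what a row does not reach is not made up. A row lasts 1/10 s, in which the tool goes at most 50 mm and 8.59 degrees, less where a joint would pass 70% of its speed; a pose out of reach is approached as far as the arm can. A call is refused whole if a number of a shift passes 50 or a number of a turn 1, either way. A call with a gripper value outside its range is refused whole. "fingers" is the finger opening in mm, from 0 to 85.4, set as the call begins (left out, the last holds). The fingers move at their own pace and stop on an object; "newtons" is the grip in N (left out, the last holds). Time passes only in rows, so rows that do not move let the fingers close. It gives the time, the measured TCP pose, the force and the opening at its end, in the units of the state.
- get_obs(): the state, without advancing time (a new reading comes with each control period).
- read_camera(name): name is "scene" or "top" or "wrist"; returns the picture (480x640x3 uint8, red, green, blue); there is no depth.
- camera_info(name): a dict with "fov_y" (degrees; the focal length in pixels is half the picture's height over the tangent of half this angle, whatever the lens; pixels are square), "cx", "cy" (the principal point, pixels), "world_to_cam" (4x4, takes a point from world to camera coordinates). Camera axes: x right, y up, looking along -z (the intrinsics and any distortion apply to the point x, -y, -z); pixel columns grow to the right and rows downward; lengths in m; the calibration is good to about 2 mm. A picture is of the moment at which its call begins: read the wrist's pose just before it. camera_info takes no time and is no camera call; for the wrist camera it gives the pose at the moment of the call.
- sign_off(): hands the job in, once; it reports no verdict.
The state is a dict: "time": time; "q": joint angles; "joint_velocities": joint speeds; "effort": joint torques, N m; "tool_pos": TCP position; "orientation": TCP orientation; "wrist_force": force on the tool from outside, world axes, zero at the start; "ft_torque": the same for the moment, N m; "opening": opening from 0.0 (shut) to 1.0 (fully open).
Only numpy, scipy, OpenCV 4.12 (cv2) and the standard library are available. Lean on these libraries where they do the work, as an engineer would, in place of code of your own. Each camera call takes 0.05 s, during which the arm holds its last target. There are 200 camera calls.

## Working session

There is one attempt and no reset: what is moved stays moved. The work goes in short steps, Python scripts to look and compute and a tool call to move; the robot and the scene stay as the last step left them, time stands still between calls to the robot, and variables do not carry over. Pictures are saved under pics/ and viewed, about 8 in all and at most 12, crops included, and the job is handed in when it is done.

Besides the shell and the picture viewer there is one more tool, called after ">>>" as name(argument=value, ...), one argument or row to a line, values as JSON. apply_moves: Moves the arm, as the interface text tells. Its arguments: {"type":"object","properties":{"motion":{"type":"array"},"fingers":{"type":"number"},"newtons":{"type":"number"}},"required":["motion"]}

```bash
ls; mkdir -p pics; python3 - <<'E'
from bench import *
import cv2
o=get_obs();print(o)
for n in("scene","top","wrist"):
    i=camera_info(n);print(n,i)
for n in("scene","top"):
    cv2.imwrite(f"pics/{n}0.png",read_camera(n)[:,:,::-1])
E
```

```text
pics
{'time': 0.0, 'q': array([-1.28579681e+00,  1.16474170e-01,  1.44225978e+00, -1.11199962e-06,
        1.58398610e+00, -3.77820247e-02]), 'joint_velocities': array([ 0.00155019, -0.00077854,  0.00147637, -0.00142943,  0.00052489,
        0.00249374]), 'effort': array([-1.93413354e-03, -7.31979775e+01, -6.32497001e+01, -1.79741455e-04,
        6.23018350e-03,  7.33138359e-05]), 'tool_pos': array([ 0.21407035, -0.63998209,  0.24957353]), 'orientation': array([-0.33340123,  2.04810162, -2.04578165]), 'wrist_force': array([-0.0649185 ,  0.79334013, -0.28250319]), 'ft_torque': array([-0.06450754, -0.00773715,  0.02609245]), 'opening': 1.0002413536289287}
scene {'fov_y': 43.70232929566814, 'cx': 320.1398168842169, 'cy': 234.02452796105158, 'world_to_cam': array([[ 0.47594049,  0.87936416, -0.01411829, -0.28812325],
       [-0.57017533,  0.3207403 ,  0.75632385,  0.27929707],
       [ 0.66961238, -0.35191525,  0.65404504, -1.49666363],
       [ 0.        ,  0.        ,  0.        ,  1.        ]])}
top {'fov_y': 56.696192717905355, 'cx': 314.8846643503527, 'cy': 233.0826713892038, 'world_to_cam': array([[ 0.01837788, -0.99982126,  0.00443884,  0.00618177],
       [ 0.99663351,  0.01867371,  0.07983073, -0.58630399],
       [-0.07989935,  0.00295678,  0.99679855, -0.99000362],
       [ 0.        ,  0.        ,  0.        ,  1.        ]])}
wrist {'fov_y': 61.93541584274407, 'cx': 323.16644339630824, 'cy': 234.21517446300058, 'world_to_cam': array([[ 3.16876395e-01, -9.48466497e-01, -8.09299619e-04,
        -6.74130417e-01],
       [ 9.01392040e-01,  3.01414389e-01, -3.10872573e-01,
         4.03487960e-02],
       [ 2.95096155e-01,  9.77786842e-02,  9.50451255e-01,
        -3.80195709e-01],
       [ 0.00000000e+00,  0.00000000e+00,  0.00000000e+00,
         1.00000000e+00]])}
```

View pics/top0.png

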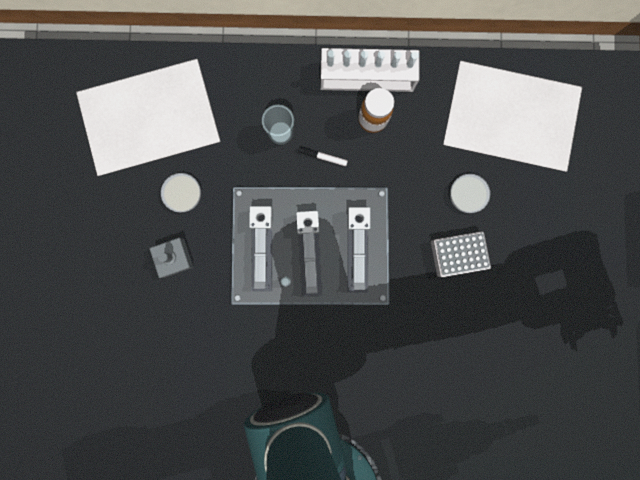

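View pics/scene0.png

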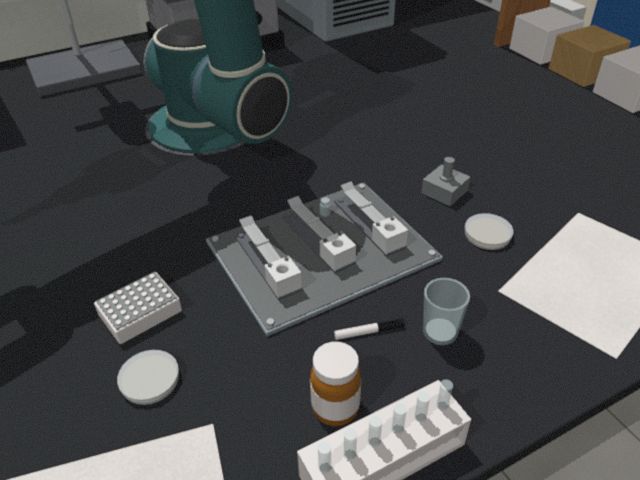

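The top view shows the plate at (233–389, 187–304), with sockets near (260,217), (308,222) and (359,218) and ribs near (260,255), (309,259) and (359,258). The vial is at (285,281) and the parked plug near (169,255). The scene view agrees.

```bash
cat > h.py <<'E'
from bench import *
import cv2, numpy as np
from scipy.spatial.transform import Rotation as R
def K(i): f=240/np.tan(np.radians(i["fov_y"]/2)); return f
def back(i,u,v,z):
    f=K(i);W=np.array(i["world_to_cam"]);Rm=W[:3,:3];t=W[:3,3]
    d=Rm.T@np.array([(u-i["cx"])/f,-(v-i["cy"])/f,-1]);c=-Rm.T@t
    return c+d*(z-c[2])/d[2]
def proj(i,p):
    f=K(i);W=np.array(i["world_to_cam"]);q=W[:3,:3]@np.array(p)+W[:3,3]
    return np.array([i["cx"]+f*q[0]/-q[2], i["cy"]-f*q[1]/-q[2]])
def delta(p,rot=None):
    "mm shift in tool axes to world point p"
    o=get_obs();M=R.from_rotvec(o["orientation"])
    return M.inv().apply(np.array(p)-o["tool_pos"])*1000
E
python3 - <<'E'
from h import *
t=camera_info("top")
np.set_printoptions(precision=4,suppress=True)
for n,u,v,z in[("cTL",233.5,187.5,.012),("cTR",388.5,188,.012),("cBL",232,304.5,.012),("cBR",389,304,.012),
 ("sL",260,217,.056),("sM",308,222,.056),("sR",359,218,.056),("rL",260,255,.054),("rM",309,259,.054),("rR",359,258,.054),
 ("vial",285.5,281.5,.046),("plugtop",169,253,.079),("d1",181,193,.016),("d2",470,193.5,.016)]:
    print(n,back(t,u,v,z))
s=camera_info("scene")
for n,u,v,z in[("sL",389,229,.056),("sM",337.5,244,.056),("sR",283,268,.056),("plugtop",449,160,.079),("vial",325,200,.046)]: print(n,back(s,u,v,z))
print(R.from_rotvec(get_obs()["orientation"]).as_matrix())
im=read_camera("top")
cv2.imwrite("pics/top_crop.png",cv2.resize(im[185:308,150:392],None,fx=3.3,fy=3.3,interpolation=cv2.INTER_CUBIC)[:,:,::-1])
E
```

```text
cTL [0.6896 0.2079 0.012 ]
cTR [ 0.6953 -0.1521  0.012 ]
cBL [0.4207 0.2024 0.012 ]
cBR [ 0.4282 -0.1547  0.012 ]
sL [0.6169 0.1391 0.056 ]
sM [0.6077 0.0328 0.056 ]
sR [ 0.6188 -0.0798  0.056 ]
rL [0.533 0.137 0.054]
rM [0.5262 0.029  0.054 ]
rR [ 0.5305 -0.0809  0.054 ]
vial [0.4759 0.08   0.046 ]
plugtop [0.533  0.3289 0.079 ]
d1 [0.6737 0.3278 0.016 ]
d2 [ 0.6853 -0.3403  0.016 ]
sL [0.6233 0.1338 0.056 ]
sM [0.613  0.0318 0.056 ]
sR [ 0.6208 -0.0792  0.056 ]
plugtop [0.5239 0.3428 0.079 ]
vial [0.4788 0.0801 0.046 ]
[[-0.9484 -0.0003  0.3172]
 [-0.3172  0.001  -0.9484]
 [-0.0001 -1.     -0.0011]]
```

View pics/top_crop.png

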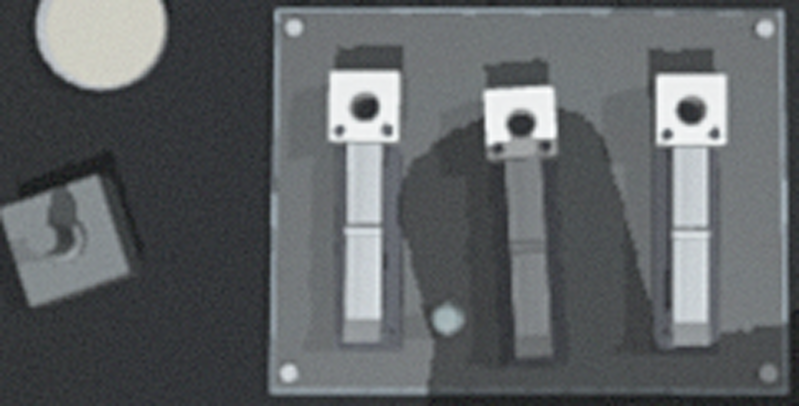

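Measured points match the plate's size and the 110 mm and 83 mm spacings. I'll align the tool with the world axes and travel above the clamps for a closer wrist look.

>>> apply_moves(
  motion=[
    [[0,0,0],[0,0.8,0]],
    [[0,0,0],[0,0.8,0]],
    [[0,0,0],[0,0.71,0]],
    [[-18,-3,-43],[0,0,0]],
    [[-18,-3,-43],[0,0,0]],
    [[-18,-3,-43],[0,0,0]],
    [[-18,-3,-43],[0,0,0]],
    [[-18,-3,-43],[0,0,0]],
    [[-18,-3,-43],[0,0,0]],
    [[-18,-3,-43],[0,0,0]],
    [[-18,-3,-43],[0,0,0]],
    [[-18,-3,-43],[0,0,0]],
  ],
  fingers=0,
)

```text
time: 1.35
tool_pos: [0.3762, -0.2513, 0.2774]
orientation: [0.0, 2.221, -2.222]
wrist_force: [1.0, 0.1, -0.2]
opening: -0.004
```

>>> apply_moves(
  motion=[
    [[-18,-3,-44],[0,0,0]],
    [[-18,-3,-44],[0,0,0]],
    [[-18,-3,-44],[0,0,0]],
    [[-18,-3,-44],[0,0,0]],
    [[-18,-3,-44],[0,0,0]],
    [[-18,-3,-44],[0,0,0]],
    [[-18,-3,-44],[0,0,0]],
    [[-18,-3,-44],[0,0,0]],
    [[0,0,0],[0,0,0]],
    [[0,0,0],[0,0,0]],
    [[0,0,0],[0,0,0]],
  ],
)

```text
time: 2.45
tool_pos: [0.5197, 0.0983, 0.3012]
orientation: [0.0, -2.221, 2.221]
wrist_force: [-0.1, 0.6, 0.2]
opening: -0.0
```

```bash
python3 - <<'E'
from h import *
np.set_printoptions(precision=4,suppress=True)
t=camera_info("top")
for n,u,v,z in[("sL",260.6,217.1,.056),("sM",307.9,222.6,.056),("sR",359.7,218.3,.056),("rL",259.7,254.4,.054),("rM",309.1,258.9,.054),("rR",359.1,255.3,.054),("park",169.7,257.7,.036)]: print(n,back(t,u,v,z))
o=get_obs();print(o["time"],o["tool_pos"],o["q"],o["wrist_force"]);print(R.from_rotvec(o["orientation"]).as_matrix())
i=camera_info("wrist");im=read_camera("wrist");cv2.imwrite("pics/w1.png",im[:,:,::-1])
np.save("w1.npy",i["world_to_cam"])
E
```

```text
sL [0.6167 0.1378 0.056 ]
sM [0.6064 0.033  0.056 ]
sR [ 0.6181 -0.0813  0.056 ]
rL [0.5343 0.1377 0.054 ]
rM [0.5265 0.0288 0.054 ]
rR [ 0.5364 -0.0811  0.054 ]
park [0.5238 0.3408 0.036 ]
2.45 [0.5197 0.0983 0.3012] [ 0.1389 -0.2127  1.6771 -0.0002  1.6775  1.7098] [-0.0833  0.6408  0.2038]
[[-1.     -0.0003 -0.0001]
 [ 0.0001 -0.0002 -1.    ]
 [ 0.0003 -1.      0.0002]]
```

View pics/w1.png

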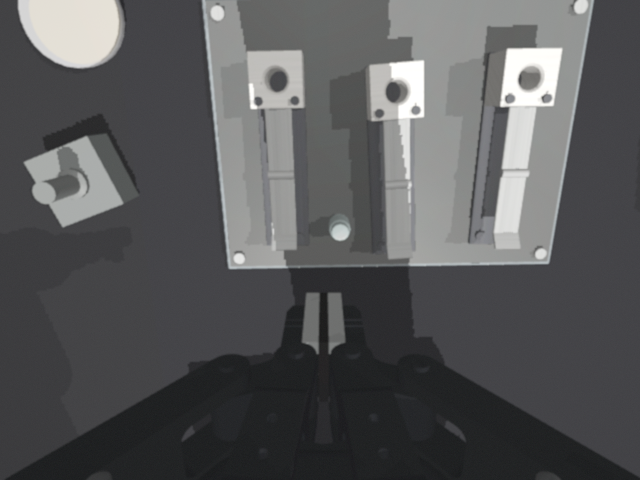

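The wrist view shows sockets at (277,79), (397,91) and (530,77). The ribs are at (281,174), (398,184) and (515,173), and the plug's top is at (44,192).

```bash
python3 - <<'E'
from h import *
np.set_printoptions(precision=4,suppress=True)
t=camera_info("wrist")
for n,u,v,z in[("sL",277.5,79,.056),("sM",397,91,.056),("sR",530.5,77.5,.056),("rL",281,174,.054),("rM",398,184,.054),("rR",515,173,.054),("plugtop",44,192,.081),("park",80,180,.036)]: print(n,back(t,u,v,z))
E
```

```text
sL [0.6192 0.1376 0.056 ]
sM [0.6093 0.0341 0.056 ]
sR [ 0.6202 -0.0803  0.056 ]
rL [0.5368 0.1375 0.054 ]
rM [0.5273 0.0281 0.054 ]
rR [ 0.5375 -0.0801  0.054 ]
plugtop [0.5258 0.3425 0.081 ]
park [0.5281 0.3366 0.036 ]
```

>>> apply_moves(
  motion=[
    [[-16,20,-39],[0,0,0]],
    [[0,48,0],[0,0,0]],
    [[0,48,0],[0,0,0]],
    [[0,48,0],[0,0,0]],
    [[0,35,0],[0,0,0]],
    [[0,15,0],[0,0,0]],
    [[0,5,0],[0,0,0]],
    [[0,0,0],[0,0,0]],
    [[0,0,0],[0,0,0]],
    [[0,0,0],[0,0,0]],
  ],
)

```text
time: 3.5
tool_pos: [0.5367, 0.138, 0.0841]
orientation: [0.003, 2.221, -2.22]
wrist_force: [0.5, 0.2, -0.1]
opening: -0.001
```

>>> apply_moves(
  motion=[
    [[0,1,0],[0,0,0]],
    [[0,1,0],[0,0,0]],
    [[0,1,0],[0,0,0]],
    [[0,1,0],[0,0,0]],
    [[0,1,0],[0,0,0]],
    [[0,0,0],[0,0,0]],
    [[0,0,0],[0,0,0]],
  ],
)

```text
time: 4.2
tool_pos: [0.5359, 0.1379, 0.0773]
orientation: [-0.0, 2.221, -2.221]
wrist_force: [0.2, -0.3, 0.5]
opening: -0.001
```

>>> apply_moves(
  motion=[
    [[0,1,0],[0,0,0]],
    [[0,1,0],[0,0,0]],
    [[0,1,0],[0,0,0]],
    [[0,1,0],[0,0,0]],
    [[0,1,0],[0,0,0]],
    [[0,0,0],[0,0,0]],
    [[0,0,0],[0,0,0]],
  ],
)

```text
time: 4.9
tool_pos: [0.5359, 0.1379, 0.0723]
orientation: [-0.0, 2.221, -2.221]
wrist_force: [-0.6, 0.3, 0.3]
opening: 0.0
```

>>> apply_moves(
  motion=[
    [[0,1,0],[0,0,0]],
    [[0,1,0],[0,0,0]],
    [[0,0,0],[0,0,0]],
    [[0,0,0],[0,0,0]],
  ],
)

```text
time: 5.3
tool_pos: [0.536, 0.138, 0.0704]
orientation: [-0.0, 2.221, -2.221]
wrist_force: [-1.0, -0.1, 0.7]
opening: 0.004
```

>>> apply_moves(
  motion=[
    [[0,1,0],[0,0,0]],
    [[0,1,0],[0,0,0]],
    [[0,0,0],[0,0,0]],
    [[0,0,0],[0,0,0]],
  ],
)

```text
time: 5.7
tool_pos: [0.5359, 0.138, 0.0684]
orientation: [-0.0, 2.221, -2.221]
wrist_force: [-1.0, -0.0, 2.1]
opening: 0.003
```

>>> apply_moves(
  motion=[
    [[0,1,0],[0,0,0]],
    [[0,1,0],[0,0,0]],
    [[0,0,0],[0,0,0]],
    [[0,0,0],[0,0,0]],
  ],
)

```text
time: 6.1
tool_pos: [0.5359, 0.138, 0.0663]
orientation: [-0.0, 2.221, -2.221]
wrist_force: [-0.1, -0.3, 4.0]
opening: -0.002
```

>>> apply_moves(
  motion=[
    [[0,1,0],[0,0,0]],
    [[0,1,0],[0,0,0]],
    [[0,0,0],[0,0,0]],
    [[0,0,0],[0,0,0]],
  ],
)

```text
time: 6.5
tool_pos: [0.536, 0.138, 0.0644]
orientation: [0.0, 2.221, -2.221]
wrist_force: [1.6, -0.2, 4.9]
opening: 0.002
```

>>> apply_moves(
  motion=[
    [[0,0.6,0],[0,0,0]],
    [[0,0,0],[0,0,0]],
    [[0,0,0],[0,0,0]],
    [[0,0,0],[0,0,0]],
    [[0,0,0],[0,0,0]],
    [[0,0,0],[0,0,0]],
  ],
)

```text
time: 7.1
tool_pos: [0.536, 0.138, 0.0638]
orientation: [-0.0, 2.221, -2.221]
wrist_force: [3.0, 0.7, 4.1]
opening: -0.001
```

>>> apply_moves(
  motion=[
    [[0,0,0],[0,0,0]],
    [[0,0,0],[0,0,0]],
    [[0,0,0],[0,0,0]],
    [[0,0,0],[0,0,0]],
    [[0,0,0],[0,0,0]],
    [[0,0,0],[0,0,0]],
  ],
)

```text
time: 7.7
tool_pos: [0.536, 0.1379, 0.0638]
orientation: [0.0, 2.221, -2.221]
wrist_force: [2.5, 0.6, 4.9]
opening: 0.004
```

>>> apply_moves(
  motion=[
    [[0,1,0],[0,0,0]],
    [[0,0.8,0],[0,0,0]],
    [[0,0,0],[0,0,0]],
    [[0,0,0],[0,0,0]],
  ],
)

```text
time: 8.1
tool_pos: [0.5361, 0.138, 0.0621]
orientation: [0.0, 2.221, -2.221]
wrist_force: [3.7, 1.5, 6.2]
opening: 0.001
```

```bash
cat > f.py <<'E'
from h import *
import sys
np.set_printoptions(precision=4,suppress=True)
F=[];T=[]
for k in range(int(sys.argv[1])):
    im=read_camera("wrist");o=get_obs();F.append(o["wrist_force"]);T.append(o["ft_torque"])
F=np.array(F);print(o["time"],o["tool_pos"],"F",F.mean(0),"sd",F.std(0),"T",np.mean(T,0))
cv2.imwrite("pics/w_%.1f.png"%o["time"],im[:,:,::-1])
E
python3 f.py 12
```

```text
8.7 [0.5361 0.138  0.0622] F [3.7432 0.0789 6.2268] sd [0.3129 0.6127 0.3266] T [ 0.0144 -0.6328 -0.0019]
```

>>> apply_moves(
  motion=[
    [[0,0,0],[0,0,0]],
    [[0,0,0],[0,0,0]],
    [[0,0,0],[0,0,0]],
    [[0,0,0],[0,0,0]],
    [[0,-10,0],[0,0,0]],
    [[0,-25,0],[0,0,0]],
    [[3,0,37],[0,0,0]],
    [[3,0,37],[0,0,0]],
    [[3,0,35.5],[0,0,0]],
    [[0,17,0],[0,0,0]],
    [[0,5,0],[0,0,0]],
    [[0,0,0],[0,0,0]],
  ],
)

```text
time: 9.9
tool_pos: [0.5262, 0.0287, 0.0741]
orientation: [0.003, -2.22, 2.22]
wrist_force: [0.1, 0.5, -0.4]
opening: -0.002
```

```bash
python3 f.py 8
```

```text
10.3 [0.527  0.0287 0.0752] F [-0.028  -0.0223  0.2636] sd [0.4434 0.7251 0.4071] T [-0.0077 -0.0171 -0.0066]
```

>>> apply_moves(
  motion=[
    [[0,1,0],[0,0,0]],
    [[0,1,0],[0,0,0]],
    [[0,1,0],[0,0,0]],
    [[0,1,0],[0,0,0]],
    [[0,1,0],[0,0,0]],
    [[0,1,0],[0,0,0]],
    [[0,0,0],[0,0,0]],
  ],
)

```text
time: 11.0
tool_pos: [0.5269, 0.0284, 0.0689]
orientation: [-0.0, 2.221, -2.221]
wrist_force: [-2.2, 0.6, 4.4]
opening: -0.002
```

```bash
python3 f.py 4
```

```text
11.2 [0.5269 0.0284 0.069 ] F [-2.6355  0.3125  4.7194] sd [0.4338 0.4096 0.557 ] T [0.0652 0.4457 0.0107]
```

>>> apply_moves(
  motion=[
    [[0,0.5,0],[0,0,0]],
    [[0,0.4,0],[0,0,0]],
    [[0,0,0],[0,0,0]],
    [[0,0,0],[0,0,0]],
  ],
)

```text
time: 11.6
tool_pos: [0.5269, 0.0284, 0.0681]
orientation: [-0.0, 2.221, -2.221]
wrist_force: [-2.9, 1.6, 5.0]
opening: 0.0
```

```bash
python3 f.py 12
```

```text
12.2 [0.527  0.0284 0.0681] F [-2.8961  0.6041  5.1909] sd [0.3565 0.557  0.4458] T [0.0935 0.5345 0.0147]
```

>>> apply_moves(
  motion=[
    [[0,0.6,0],[0,0,0]],
    [[0,0,0],[0,0,0]],
    [[0,0,0],[0,0,0]],
    [[0,0,0],[0,0,0]],
    [[0,0,0],[0,0,0]],
  ],
)

```text
time: 12.7
tool_pos: [0.527, 0.0284, 0.0676]
orientation: [-0.0, 2.221, -2.221]
wrist_force: [-4.0, 0.6, 5.8]
opening: -0.002
```

```bash
python3 f.py 12
```

```text
13.3 [0.527  0.0285 0.0676] F [-3.2457  0.4967  6.2096] sd [0.4063 0.3785 0.3616] T [0.0962 0.564  0.011 ]
```

>>> apply_moves(
  motion=[
    [[0,0,0],[0,0,0]],
    [[0,0,0],[0,0,0]],
    [[0,-10,0],[0,0,0]],
    [[0,-25,0],[0,0,0]],
    [[-3,0,37],[0,0,0]],
    [[-3,0,37],[0,0,0]],
    [[-4,0,35],[0,0,0]],
    [[0,20,0],[0,0,0]],
    [[0,7.5,0],[0,0,0]],
    [[0,0,0],[0,0,0]],
  ],
)

```text
time: 14.3
tool_pos: [0.5363, -0.0802, 0.0739]
orientation: [0.003, -2.221, 2.22]
wrist_force: [-0.6, 0.5, 0.6]
opening: 0.001
```

```bash
python3 f.py 6
```

```text
14.6 [ 0.5373 -0.0802  0.0756] F [-0.2634 -0.1279  0.7453] sd [0.4455 0.4467 0.5666] T [0.0022 0.0029 0.0037]
```

>>> apply_moves(
  motion=[
    [[0,1,0],[0,0,0]],
    [[0,1,0],[0,0,0]],
    [[0,1,0],[0,0,0]],
    [[0,1,0],[0,0,0]],
    [[0,1,0],[0,0,0]],
    [[0,1,0],[0,0,0]],
    [[0,0,0],[0,0,0]],
  ],
)

```text
time: 15.3
tool_pos: [0.537, -0.0805, 0.0689]
orientation: [-0.0, 2.221, -2.221]
wrist_force: [-1.4, 1.1, 5.0]
opening: 0.0
```

```bash
python3 f.py 6
```

```text
15.6 [ 0.537  -0.0806  0.069 ] F [-1.6386  1.1938  4.2668] sd [0.3583 0.4841 0.3316] T [0.2357 0.2823 0.0375]
```

>>> apply_moves(
  motion=[
    [[0,0.8,0],[0,0,0]],
    [[0,0.7,0],[0,0,0]],
    [[0,0,0],[0,0,0]],
    [[0,0,0],[0,0,0]],
  ],
)

```text
time: 16.0
tool_pos: [0.537, -0.0805, 0.0675]
orientation: [-0.0, 2.221, -2.221]
wrist_force: [-2.1, 1.6, 5.9]
opening: -0.004
```

```bash
python3 f.py 14
```

```text
16.7 [ 0.537  -0.0806  0.0675] F [-2.2646  1.453   5.357 ] sd [0.5755 0.3454 0.482 ] T [ 0.2594  0.3587 -0.0031]
```

>>> apply_moves(
  motion=[
    [[0,0.5,0],[0,0,0]],
    [[0,0,0],[0,0,0]],
    [[0,0,0],[0,0,0]],
    [[0,0,0],[0,0,0]],
    [[0,0,0],[0,0,0]],
    [[0,0,0],[0,0,0]],
    [[0,0,0],[0,0,0]],
  ],
)

```text
time: 17.4
tool_pos: [0.537, -0.0805, 0.067]
orientation: [-0.0, 2.221, -2.221]
wrist_force: [-1.6, 1.1, 6.5]
opening: 0.002
```

```bash
python3 f.py 12
```

```text
18.0 [ 0.537  -0.0806  0.067 ] F [-2.3774  1.5096  5.832 ] sd [0.5315 0.4484 0.4143] T [0.2676 0.3996 0.0106]
```

Deflections at about 6 N, with contact at TCP z ≈ 0.0725: left about 10.3 mm, middle about 4.9 mm, right about 5.5 mm. The left clamp is the soft one, so the plug goes there.

>>> apply_moves(
  motion=[
    [[0,-15,0],[0,0,0]],
    [[0,-45,0],[0,0,0]],
    [[0,-45,0],[0,0,0]],
    [[1,0,-47],[0,0,0]],
    [[1,0,-47],[0,0,0]],
    [[1,0,-47],[0,0,0]],
    [[1,0,-47],[0,0,0]],
    [[1,0,-47],[0,0,0]],
    [[1,0,-47],[0,0,0]],
    [[2,0,-47],[0,0,0]],
    [[2,0,-47],[0,0,0]],
    [[2,0,-46],[0,0,0]],
  ],
  fingers=60,
)

```text
time: 19.2
tool_pos: [0.5245, 0.3434, 0.1728]
orientation: [0.0, 2.221, -2.221]
wrist_force: [1.4, -1.1, 0.5]
opening: 0.701
```

>>> apply_moves(
  motion=[
    [[0,0,0],[0,0,0]],
    [[0,0,0],[0,0,0]],
    [[0,0,0],[0,0,0]],
  ],
)

```text
time: 19.5
tool_pos: [0.525, 0.3407, 0.1722]
orientation: [0.0, 2.221, -2.222]
wrist_force: [-0.6, -0.5, -0.7]
opening: 0.707
```

```bash
python3 f.py 1; mv pics/w_*[0-9].png /tmp/; cp $(ls -t /tmp/w_*.png|head -1) pics/park.png; python3 - <<'E'
from h import *
i=camera_info("wrist")
for x,y in((.5255,.342),):
  for z in(.081,.041,.036): print(z,proj(i,(x,y,z)))
np.save("park.npy",i["world_to_cam"])
E
```

```text
19.55 [0.5251 0.3405 0.1723] F [-0.5342 -0.6628  0.0359] sd [0. 0. 0.] T [0.0356 0.0346 0.0018]
0.081 [321.17038846 248.72496967]
0.041 [321.43145266 228.05644698]
0.036 [321.4589497  225.87949926]
```

View pics/park.png

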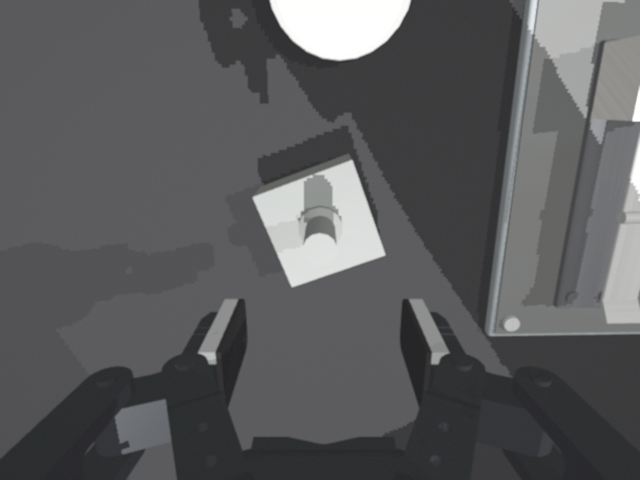

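The plug's top is at (320,247), within 2 px of my predicted (321,249), so I'll descend and grasp.

>>> apply_moves(
  motion=[
    [[-1,40,-1.5],[0,0,0]],
    [[0,40,0],[0,0,0]],
    [[0,20,0],[0,0,0]],
    [[0,9,0],[0,0,0]],
    [[0,0,0],[0,0,0]],
    [[0,0,0],[0,0,0]],
  ],
)

```text
time: 20.15
tool_pos: [0.5266, 0.3428, 0.0645]
orientation: [0.002, 2.222, -2.22]
wrist_force: [-0.7, -0.2, 0.1]
opening: 0.703
```

>>> apply_moves(
  motion=[
    [[0,0,0],[0,0,0]],
    [[0,0,0],[0,0,0]],
    [[0,0,0],[0,0,0]],
    [[0,0,0],[0,0,0]],
    [[0,0,0],[0,0,0]],
    [[0,0,0],[0,0,0]],
    [[0,0,0],[0,0,0]],
    [[0,0,0],[0,0,0]],
  ],
  fingers=0,
  newtons=40,
)

```text
time: 20.95
tool_pos: [0.5262, 0.3431, 0.0639]
orientation: [0.001, 2.221, -2.22]
wrist_force: [-2.0, -1.4, 7.2]
opening: 0.224
```

>>> apply_moves(
  motion=[
    [[0,-10,0],[0,0,0]],
    [[0,-25,0],[0,0,0]],
    [[0,-25,0],[0,0,0]],
    [[0,-21,0],[0,0,0]],
    [[-15,0,34],[0,0,0]],
    [[-15,0,34],[0,0,0]],
    [[-15,0,34],[0,0,0]],
    [[-15,0,34],[0,0,0]],
    [[-15,0,34],[0,0,0]],
    [[-18,0,35],[0,0,0]],
    [[0,0,0],[0,0,0]],
    [[0,0,0],[0,0,0]],
  ],
)

```text
time: 22.15
tool_pos: [0.6191, 0.1374, 0.1443]
orientation: [-0.001, -2.221, 2.221]
wrist_force: [-0.3, 0.2, -0.1]
opening: 0.222
```

```bash
python3 - <<'E'
from h import *
np.set_printoptions(precision=4,suppress=True)
for k in range(4): read_camera("top")
i=camera_info("wrist");o=get_obs();im=read_camera("wrist")
p=o["tool_pos"];print(o["time"],p,o["opening"],o["wrist_force"])
M=R.from_rotvec(o["orientation"]).as_matrix();print(M)
print("foot",proj(i,p+[0,0,-.058]),"sL",proj(i,(.619,.138,.056)))
cv2.imwrite("pics/hov.png",im[:,:,::-1]);np.save("hov.npy",i["world_to_cam"])
E
```

```text
22.35 [0.6185 0.1389 0.1441] 0.2234633736903261 [-0.3959  0.3345 -0.4598]
[[-1.      0.0001  0.0015]
 [-0.0015  0.0002 -1.    ]
 [-0.0001 -1.     -0.0002]]
foot [323.938  272.7411] sL [325.4829 250.5651]
```

View pics/hov.png

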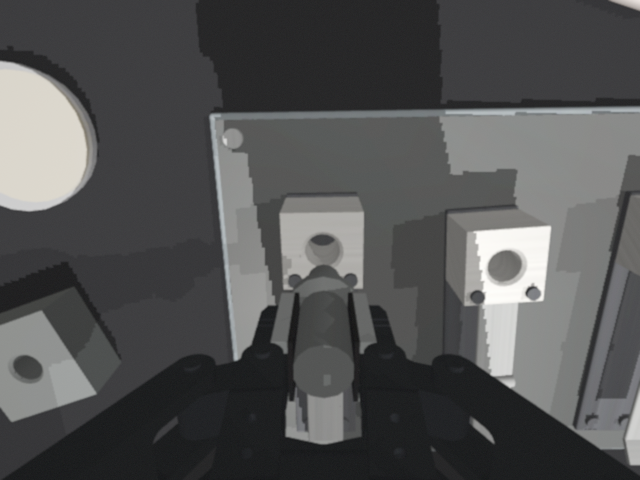

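The socket mouth is near (324,249), predicted (325.5,250.6). The plug is held upright with its foot near (322,270), so I'll zoom in to measure the relative offset.

```bash
python3 - <<'E'
import cv2
im=cv2.imread("pics/hov.png")[185:405,250:400]
cv2.imwrite("pics/hovc.png",cv2.convertScaleAbs(cv2.resize(im[:150],None,fx=5,fy=5*0.8*1,interpolation=cv2.INTER_CUBIC),alpha=1.5,beta=15))
E
```

```text
(no output)
```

View pics/hovc.png

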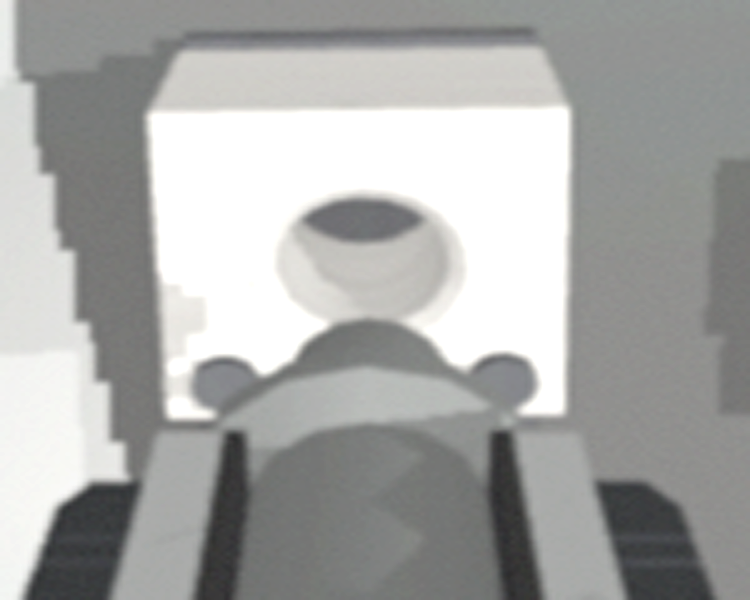

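```bash
python3 - <<'E'
from h import *
np.set_printoptions(precision=1,suppress=True)
t=camera_info("wrist");t=dict(t);t["world_to_cam"]=np.load("hov.npy")
x,y,z=.6185,.1389,.1441
for dx in(-.003,-.002,-.001,0,.001):
  print(dx,"foot r5-8",[proj(t,(x+dx+r,y,z-.058))[1] for r in(.005,.006,.007,.008)],"flange lo/hi",proj(t,(x+dx+.015,y,z-.028))[1],proj(t,(x+dx+.015,y,z-.023))[1],"flange sides",proj(t,(x+dx,y+.015,z-.028))[0],proj(t,(x+dx,y-.015,z-.028))[0],"top back/front",proj(t,(x+dx-.01,y,z+.017))[1],proj(t,(x+dx+.01,y,z+.017))[1])
for sx in(.618,.619,.620,.621): print(sx,"mouth",proj(t,(sx-.01,.1389,.056))[1],proj(t,(sx+.01,.1389,.056))[1],"block",proj(t,(sx-.023,.1389,.056))[1],proj(t,(sx+.023,.1389,.056))[1])
for sy in (.138,.139,.140): print(sy,"block sides",proj(t,(.62,sy+.023,.056))[0],proj(t,(.62,sy-.023,.056))[0],"mouth",proj(t,(.62,sy+.01,.056))[0],proj(t,(.62,sy-.01,.056))[0])
E
```

```text
-0.003 foot r5-8 [np.float64(269.08045343126537), np.float64(267.2018858797523), np.float64(265.3173700442481), np.float64(263.42687762804235)] flange lo/hi 275.30944971086643 280.3971248732441 flange sides 288.84198396416167 359.4450332188041 top back/front 402.23112897306976 349.36424603161635
-0.002 foot r5-8 [np.float64(267.2018858797523), np.float64(265.3173700442481), np.float64(263.42687762804235), np.float64(261.5303801546583)] flange lo/hi 273.08251306215055 278.1139976174771 flange sides 288.78162572544085 359.5140148141704 top back/front 399.70787165822134 346.5815084065185
-0.001 foot r5-8 [np.float64(265.3173700442481), np.float64(263.42687762804235), np.float64(261.5303801546583), np.float64(259.62784896642324)] flange lo/hi 270.8471708300181 275.82199656017525 flange sides 288.7210459262143 359.5832496017537 top back/front 397.1725189700618 343.7847599583681
0 foot r5-8 [np.float64(263.42687762804235), np.float64(261.5303801546583), np.float64(259.62784896642324), np.float64(257.71925522302473)] flange lo/hi 268.6033753341097 273.5210698660683 flange sides 288.66024334
[... 324 characters left out ...]
front 392.06517791915985 338.1488051919728
0.618 mouth 268.54866416303275 235.43885586237647 block 289.1246141834466 212.9103854282745
0.619 mouth 266.93584091370815 233.73489193360854 block 287.56716622620166 211.14297378919724
0.62 mouth 265.318636194753 232.02616967118394 block 286.00556065043696 209.37053539605097
0.621 mouth 263.6970321275303 230.31266911570393 block 284.43978078571274 207.5930487731589
0.138 block sides 284.72384145604366 366.2478944809029 mouth 307.7649409969464 343.21018136712064
0.139 block sides 282.9513939202652 364.47581005973575 mouth 305.9925960918275 341.437994337919
0.14 block sides 281.1789384894514 362.7037177459593 mouth 304.220243292359 339.66579941542255
```

>>> apply_moves(
  motion=[
    [[-2.4,10,-0.4],[0,0,0]],
    [[0,10,0],[0,0,0]],
    [[0,5,0],[0,0,0]],
    [[0,0,0],[0,0,0]],
    [[0,0,0],[0,0,0]],
    [[0,0,0],[0,0,0]],
  ],
)

```text
time: 23.0
tool_pos: [0.6215, 0.1384, 0.1193]
orientation: [0.0, 2.221, -2.221]
wrist_force: [-0.9, 0.6, -0.9]
opening: 0.222
```

```bash
python3 - <<'E'
from h import *
np.set_printoptions(precision=4,suppress=True)
i=camera_info("wrist");o=get_obs();im=read_camera("wrist")
p=o["tool_pos"];print(o["time"],p,o["opening"],o["wrist_force"])
np.save("hov2.npy",i["world_to_cam"])
c=im[205:325,240:400,::-1]
cv2.imwrite("pics/hov2.png",cv2.convertScaleAbs(cv2.resize(c,None,fx=5,fy=5,interpolation=cv2.INTER_CUBIC),alpha=1.4,beta=15))
s=camera_info("scene");q=read_camera("scene");u,v=proj(s,p).astype(int);print(u,v)
c=q[v-50:v+70,u-70:u+70,::-1]; cv2.imwrite("pics/sc2.png",cv2.resize(c,None,fx=5,fy=5,interpolation=cv2.INTER_CUBIC))
E
```

```text
23.0 [0.6215 0.1384 0.1193] 0.22228506051664831 [-0.8932  0.5763 -0.9048]
392 200
```

View pics/hov2.png

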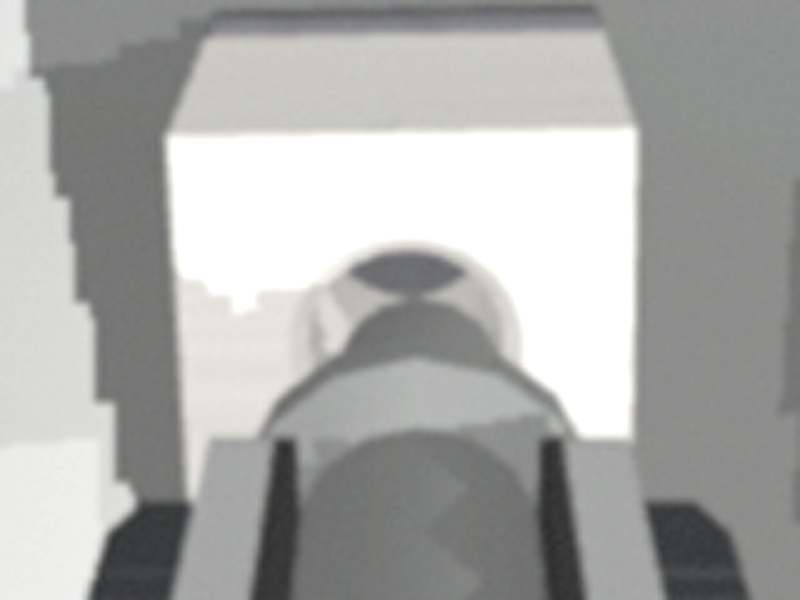

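View pics/sc2.png

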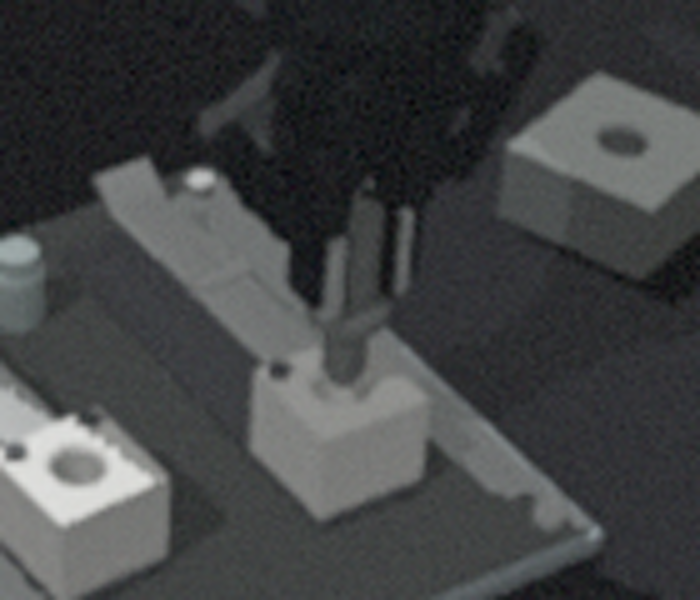

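The foot (front edge at wrist pixel (323,265)) sits just over the mouth. I'll check the remaining offset and whether the plug's apparent lean in the scene view is only perspective.

```bash
python3 - <<'E'
from h import *
np.set_printoptions(precision=1,suppress=True)
o=get_obs();x,y,z=o["tool_pos"];print(o["tool_pos"]*1000,R.from_rotvec(o["orientation"]).as_matrix().ravel())
s=camera_info("scene");c=lambda p:(proj(s,p)-[392-70,200-50])*5
for dx in(-.002,0): print("axis top, mid, flange, foot",dx,[c((x+dx,y,z+d)) for d in(.017,-.0,-.028,-.058)],"tilted front",c((x-.003,y,z+.017)))
print("mouth",c((.6187,.1393,.056)))
t=dict(camera_info("wrist"));t["world_to_cam"]=np.load("hov2.npy")
w=lambda p:(proj(t,p)-[240,205])*5
for dx in(-.003,-.002,-.001,0): print(dx,"foot front",[w((x+dx+r,y,z-.058)) for r in(.006,.007)],"flange",w((x+dx+.015,y,z-.028)))
for sx in(.618,.619,.620): print(sx,"mouth front",w((sx+.0105,.1393,.056)),"sides",w((sx,.1498,.056)),w((sx,.1288,.056)),"block front corners",w((sx+.023,.1393+.023,.056)),w((sx+.023,.1393-.023,.056)))
E
```

```text
[621.5 138.3 119.3] [-1.  0.  0. -0.  0. -1. -0. -1. -0.]
axis top, mid, flange, foot -0.002 [array([354. , 208.8]), array([350.9, 247.6]), array([345.8, 309.7]), array([340.6, 373.9])] tilted front [352.4 207.3]
axis top, mid, flange, foot 0 [array([357.2, 211.8]), array([354. , 250.6]), array([348.9, 312.7]), array([343.6, 377. ])] tilted front [352.4 207.3]
mouth [340.7 383. ]
-0.003 foot front [array([420.1, 310.9]), array([420.1, 301.5])] flange [420.9 351.3]
-0.002 foot front [array([420.1, 301.5]), array([420.1, 292. ])] flange [420.9 340.1]
-0.001 foot front [array([420.1, 292. ]), array([420.1, 282.5])] flange [420.9 328.9]
0 foot front [array([420.1, 282.5]), array([420.1, 273. ])] flange [420.9 317.7]
0.618 mouth front [410.5 253.1] sides [307.4 349.5] [513.7 349.4] block front corners [176.2 134.3] [644.5 134.2]
0.619 mouth front [410.5 243.8] sides [307.3 340.4] [513.8 340.4] block front corners [175.8 124.6] [644.8 124.5]
0.62 mouth front [410.4 234.4] sides [307.1 331.4] [514.  331.3] block front corners [175.5 114.9] [645.2 114.8]
```

>>> apply_moves(
  motion=[
    [[0.5,0,-1.3],[0,0,0]],
    [[0,0,0],[0,0,0]],
    [[0,2,0],[0,0,0]],
    [[0,2,0],[0,0,0]],
    [[0,2,0],[0,0,0]],
    [[0,1,0],[0,0,0]],
    [[0,1,0],[0,0,0]],
    [[0,1,0],[0,0,0]],
    [[0,0,0],[0,0,0]],
  ],
)

```text
time: 24.0
tool_pos: [0.6208, 0.1397, 0.1098]
orientation: [-0.0, 2.221, -2.221]
wrist_force: [0.1, -0.0, -1.0]
opening: 0.225
```

>>> apply_moves(
  motion=[
    [[0,1.5,0],[0,0,0]],
    [[0,1.5,0],[0,0,0]],
    [[0,1.5,0],[0,0,0]],
    [[0,1.5,0],[0,0,0]],
    [[0,1.5,0],[0,0,0]],
    [[0,0,0],[0,0,0]],
  ],
)

```text
time: 24.6
tool_pos: [0.6207, 0.1396, 0.1021]
orientation: [0.001, -2.221, 2.221]
wrist_force: [0.1, -0.4, -1.0]
opening: 0.223
```

>>> apply_moves(
  motion=[
    [[0,1.5,0],[0,0,0]],
    [[0,1.5,0],[0,0,0]],
    [[0,1.5,0],[0,0,0]],
    [[0,1.5,0],[0,0,0]],
    [[0,1.5,0],[0,0,0]],
    [[0,1.5,0],[0,0,0]],
    [[0,0,0],[0,0,0]],
  ],
)

```text
time: 25.3
tool_pos: [0.6207, 0.1396, 0.0931]
orientation: [0.001, -2.221, 2.221]
wrist_force: [1.1, -0.4, -1.9]
opening: 0.221
```

>>> apply_moves(
  motion=[
    [[0,1.5,0],[0,0,0]],
    [[0,1.5,0],[0,0,0]],
    [[0,1.5,0],[0,0,0]],
    [[0,1,0],[0,0,0]],
    [[0,0,0],[0,0,0]],
    [[0,0,0],[0,0,0]],
  ],
)

```text
time: 25.9
tool_pos: [0.6208, 0.1397, 0.0879]
orientation: [-0.0, 2.221, -2.221]
wrist_force: [0.2, 0.0, -0.3]
opening: 0.219
```

>>> apply_moves(
  motion=[
    [[0,1,0],[0,0,0]],
    [[0,1,0],[0,0,0]],
    [[0,1,0],[0,0,0]],
    [[0,0,0],[0,0,0]],
    [[0,0,0],[0,0,0]],
  ],
)

```text
time: 26.4
tool_pos: [0.6208, 0.1396, 0.0849]
orientation: [-0.0, 2.221, -2.221]
wrist_force: [0.3, -0.2, 0.0]
opening: 0.223
```

>>> apply_moves(
  motion=[
    [[0,0.5,0],[0,0,0]],
    [[0,0.5,0],[0,0,0]],
    [[0,0,0],[0,0,0]],
    [[0,0,0],[0,0,0]],
  ],
)

```text
time: 26.8
tool_pos: [0.6208, 0.1397, 0.0839]
orientation: [-0.0, 2.221, -2.221]
wrist_force: [0.2, 0.1, -0.3]
opening: 0.221
```

>>> apply_moves(
  motion=[
    [[0,0.5,0],[0,0,0]],
    [[0,0.5,0],[0,0,0]],
    [[0,0,0],[0,0,0]],
    [[0,0,0],[0,0,0]],
  ],
)

```text
time: 27.2
tool_pos: [0.6209, 0.1396, 0.0838]
orientation: [0.0, 2.221, -2.221]
wrist_force: [-4.5, -0.0, 8.6]
opening: 0.221
```

>>> apply_moves(
  motion=[
    [[0,0.5,0],[0,0,0]],
    [[0,0.5,0],[0,0,0]],
    [[0,0,0],[0,0,0]],
    [[0,0,0],[0,0,0]],
  ],
)

```text
time: 27.6
tool_pos: [0.621, 0.1397, 0.0838]
orientation: [0.001, 2.221, -2.221]
wrist_force: [-9.6, -1.9, 18.1]
opening: 0.223
```

The flange met the block at TCP z 0.0838, matching the predicted 0.0839. I'll relax the push, release and retreat.

>>> apply_moves(
  motion=[
    [[0,-1.8,0],[0,0,0]],
    [[0,0,0],[0,0,0]],
    [[0,0,0],[0,0,0]],
  ],
)

```text
time: 27.9
tool_pos: [0.6209, 0.1397, 0.0839]
orientation: [0.0, 2.221, -2.221]
wrist_force: [-1.4, -1.3, 4.2]
opening: 0.221
```

>>> apply_moves(
  motion=[
    [[0,0,0],[0,0,0]],
    [[0,0,0],[0,0,0]],
    [[0,0,0],[0,0,0]],
    [[0,0,0],[0,0,0]],
    [[0,0,0],[0,0,0]],
    [[0,-10,0],[0,0,0]],
    [[0,-35,0],[0,0,0]],
    [[0,-45,0],[0,0,0]],
    [[0,-30,0],[0,0,0]],
    [[25,0,0],[0,0,0]],
    [[25,0,0],[0,0,0]],
    [[0,0,0],[0,0,0]],
  ],
  fingers=60,
)

```text
time: 29.1
tool_pos: [0.5691, 0.1397, 0.2051]
orientation: [0.0, 2.221, -2.22]
wrist_force: [0.3, -1.4, 0.5]
opening: 0.699
```

```bash
python3 - <<'E'
from h import *
for k in range(4): read_camera("top")
o=get_obs();print(o["time"],o["tool_pos"],o["opening"],o["wrist_force"])
i=camera_info("wrist");im=read_camera("wrist");q=read_camera("scene")
print("home proj top",proj(i,(.6187,.1393,.101)),"flange",proj(i,(.6187,.1393,.061)))
s=camera_info("scene");print("scene top",proj(s,(.6187,.1393,.101)),proj(s,(.6187,.1393,.056)))
a=cv2.resize(im[:,80:560],(480,480));b=cv2.resize(q[150:310,330:435],(315,480),interpolation=cv2.INTER_CUBIC)
cv2.imwrite("pics/fin.png",np.hstack([a,b])[:,:,::-1])
E
```

```text
29.3 [0.57129985 0.13963353 0.20408109] 0.702450867463716 [1.05192128 0.3349542  0.36212142]
home proj top [324.43476631 163.29746994] flange [324.2360979  154.69550853]
scene top [391.71737207 207.28493727] [390.14038591 226.60994138]
```

View pics/fin.png

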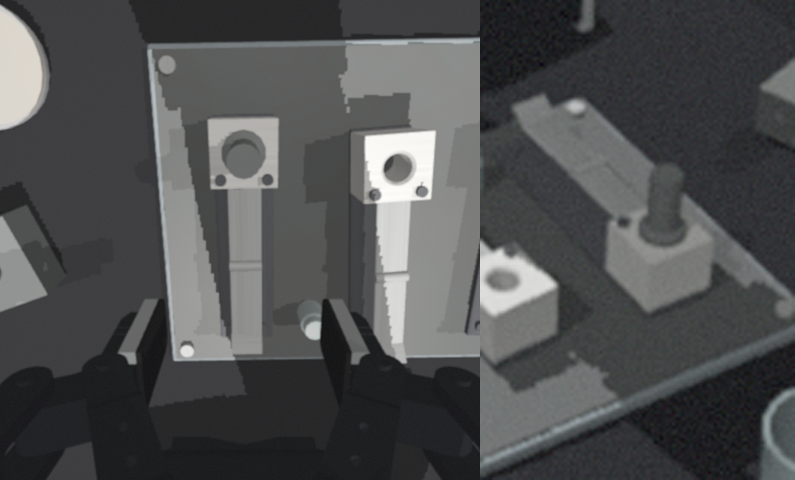

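The left clamp's plug is upright with its flange flush on the block. Its top is at scene pixel (393,206), predicted home (392,207). The vial is undisturbed, so I'm handing in.

```bash
python3 -c "
from bench import *
print(sign_off())"
```

```text
the job is handed in; nothing more can be done
None
```

The left clamp is the soft one. The lock-out plug is now seated fully home and upright in its socket, and the job is handed in at about 29 s.

I pressed the three tongues from left to right at about 6 N, each for about a second:

| Clamp | Sink at about 6 N |
|---|---|
| Left | about 10 mm |
| Middle | about 5 mm |
| Right | about 5.5 mm |

- **Press forces:** the highest reading, including side force, was about 7.5 N, below the 12 N limit. The sinks rest on an estimated contact height good to about 1 mm.
- **Side force while pressing:** the tongues also pushed sideways on the fingers with 2 to 4 N, probably friction.
- **Seating:** the flange met the block at tool height 83.8 mm, against 83.9 mm expected. The push peaked at about 18 N down and 10 N sideways, and I eased it off before letting go.
- **Final pictures:** the flange lies flat on the block. The plug's top is within about 1 pixel of its expected place in the scene view and about 6 pixels off in the wrist view. The vial looks undisturbed. I did not re-measure the dishes, but the arm never came near them.

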